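# Clear the pliers and set the circuit board on its sloped stand

## Robot

A 6-joint arm with a two-finger parallel gripper is mounted at the origin on the work surface. World frame = base frame: x ahead of the robot, y to its left, z up, the work surface at z = 0. Lengths are in m, angles in rad, forces in N, time in s.
With the tool pointing down it reaches from about 0.35 to 0.8 m from the base axis. Payload 7.3 kg.
Tool frame: the origin (TCP) lies midway between the tips of the shut fingers; the grasp point (between the pads) lies 19 mm behind it; z points along the fingers, y is the line along which they close (so a half turn about z gives the same grasp; the last joint's range is limited). The gripper opens to 85 mm and grips with 20 to 120 N. Pads are 22 mm wide; open, the fingers measure 114 mm over their backs; the gripper's body (76 mm by 85 mm) begins 54 mm behind the grasp point. The pads swing forward as they close: fully open they stand 13 mm farther back than shut.
Start: joints at [-1.36, 0.342, 1.524, -0, 1.275, -0.146], TCP at [0.183, -0.492, 0.231] pointing down, gripper open.
Joint ranges: [-2.53, 2.53], [-0.77, 2.02], [0.04, 2.7], [-1, 4.14], [0.28, 2.66], [-3.11, 3.11]. Speed limits (rad/s): [2.57, 2.57, 3.14, 3.14, 3.14, 3.14].

## Interface

Orientations are given as a rotation vector (axis times angle).
In Python, from workcell import sense, read_camera, camera_params, arm, nets gives the robot as it stands.
- The arm moves only by the shell command python3 -m jog 'ROWS' [FORCE]. ROWS is JSON, a list of rows, each a list of 5 numbers: the closure, from -1 (fully open) to 1 (shut), then the shift along the world's x, y, z in m, then the turn about the world's z in rad. In form: [[grip, dx, dy, dz, yaw], ...]. A call has 1 to 8 rows; each row is the pose to reach, as a shift and turn from the pose commanded when the call began; what a row does not reach only later rows make up. A row lasts 1/10 s, in which the tool goes at most 50 mm and 8.59 degrees, less where a joint would pass 70% of its speed; a pose out of reach is approached as far as the arm can. A call with a gripper value outside its range is refused whole. The fingers move at their own pace and stop on an object; FORCE is the grip in N (left out, the last holds). Time passes only in rows, so rows that repeat a pose let the fingers close. It gives the time, the measured TCP pose, the force, the opening and the grip force at its end, in the units of the state.
- sense(): the state, without advancing time (a new reading comes with each control period).
- read_camera(name): name is "scene" or "top" or "wrist"; returns the picture (480x640x3 uint8, blue, green, red); there is no depth.
- camera_params(name): a dict with "mtx" (3x3 intrinsics, pixels), "rvec" (rotation vector, rad) and "tvec" (3), from world to camera coordinates, as OpenCV has them. Camera axes: x right, y down, z forward; pixel columns grow to the right and rows downward; lengths in m; the calibration is good to about 2 mm. A picture is of the moment at which its call begins: read the wrist's pose just before it. camera_params takes no time and is no camera call; for the wrist camera it gives the pose at the moment of the call.
- arm.finish_job(): hands the job in; it is judged then, once.
Trained networks look in the newest picture that a camera, given by its name, has taken for a name from the list of things; names that differ only in an ending like _2 or _b are one class to them, and where a whole thing is asked for, a point or a joint stands for the part that bears it (a point fixed in the world has none). Each returns a list of dicts, best first, with "p" (0 to 1); they miss things now and then, are a little off and sometimes report something else, mostly with a low value. They report only what shows in the picture. A call takes as long as a camera call. They do not tell look-alikes from the thing itself.
- nets.boxes_of(camera, query): "bbox" ([centre column, centre row, width, height] in pixels, round what is visible of it).
The state is a dict: "time_s": time; "joint_positions": joint angles; "qvel": joint speeds; "joint_torque": joint torques, N m; "ee_pos": TCP position; "tool_rot": TCP orientation; "ft_force": force on the tool from outside, world axes, zero at the start; "ft_torque": the same for the moment, N m; "grip_width": finger opening in m; "finger_force": force on a finger pad.
Only numpy, scipy, OpenCV 4.12 (cv2) and the standard library are available. Lean on these libraries where they do the work, as an engineer would, in place of code of your own. Each camera call takes 0.05 s, during which the arm holds its last target. There are 200 camera calls.

## Task

The blue pliers have been left lying on the green circuit board. First put them away flat inside the round white dish, leaving the board on the table; then pick the board up and set it component side up and centred across the two rails of the sloped stand, with one long edge up against the orange lip. Set both things down rather than dropping them, and leave the brass tip cleaner, the solder reel and the screwdriver where they are.

Things in the scene. Friction and masses are not known exactly. Their poses are not given: they have to be found in the camera images.
- pliers: Long-nose pliers, loose, 110 g, 143 mm long, 12 thick, lying flat on the board. Origin: centre of the underside of the steel joint block (28 mm in x, 20 in y, 12 high), the place to grip, near the centre of mass. x points along the nose (tip at x +63 mm); two blue handles run back to x -80, 43 mm wide over their outsides; z is up.
- board: Green circuit board, loose, 180 g, 80 mm in x, 140 in y, 2.5 thick, flat on the table. Origin: centre of its underside; z out of the component side. Only tall part, and the handle to lift by: a rigid, heavy steel transformer with yellow band, centred at x 0, y -32 mm; 34 mm in x, 26 in y, top at z 30.5. At the start the pliers lie roughly along its x near y +28, nose to +x.
- dish: Round white plastic dish, fixed, 200 mm across the rim, 26 mm high; origin: centre of the underside; inner floor 4 mm above the origin, flat to about 88 mm radius; walls 4 mm thick.
- bed: Sloped top of the stand: two aluminium rails 16 mm wide, 98 long, at y +-45 mm, along x (up the slope, 0.35 rad), and at their low end an orange lip 130 mm long (y), 8 thick, 12 above the rails' top. Origin: lip's inner face, midway, at rail-top level, 38 mm above the table; z square to the slope. A seated board has its y along this y (either way round), origin at x 40, y 0, z 0.
- stand: Fixed base of the sloped stand, 120 mm in x, 130 in y, blue, 8 mm thick; origin: centre of the underside; its x points the way the rails rise. The bed is fixed on it.
- cleaner: Bystander: round brass soldering-tip cleaner with a dark opening on top, 66 mm across, 46 mm high, loose; origin: centre of the underside.
- reel: Bystander: closed solder reel with blue flanges, standing on one flange, 60 mm across, 42 mm high, loose; origin: centre of the underside.
- driver: Bystander: screwdriver 180 mm long lying on the table beyond the work, between cleaner and reel, loose; its x runs along it; origin: near its middle, on the table.
Things that resemble listed ones, but are neither listed nor needed, are in the scene too. What is shaped like the pliers but purple or red is not meant.

How it is judged:
By the outcome, as a careful person would: the job done as asked, in the order asked, and still so for the second after the job is handed in, with the robot touching nothing.
It also fails if it takes over 54 s, if anything falls off the work surface, if the arm or the gripper's body presses on something with over 40 N, if the wrist force passes 120 N, or if a joint passes its speed limit or range.

## Working session

There is one attempt and no reset: what is moved stays moved. The work goes in short steps, Python scripts to look and compute and a shell command to move; the robot and the scene stay as the last step left them, time stands still between calls to the robot, and variables do not carry over. Pictures are saved under pics/ and viewed, at most 10 in all, crops included, and the job is handed in when it is done.

```bash
ls; mkdir -p pics; python3 - <<'E'
from workcell import sense, read_camera, camera_params, nets
import cv2
s=sense();print(s['time_s'],s['ee_pos'],s['tool_rot'],s['ft_force'],s['grip_width'])
for c in ['top','scene']:
    cv2.imwrite(f'pics/{c}0.png',read_camera(c))
    p=camera_params(c);print(c,p)
E
```

```text
pics
0.0 [ 0.18329984 -0.49152388  0.23061796] [-3.09021433e+00 -5.57213306e-01  9.76506453e-05] [-0.18348541 -1.29317393 -0.31581032] 0.08539827335583156
top {'mtx': array([[520.69731125,   0.        , 313.06276404],
       [  0.        , 520.69731125, 239.77914099],
       [  0.        ,   0.        ,   1.        ]]), 'rvec': array([ 2.19834158, -2.18804662,  0.08529765]), 'tvec': array([-0.00202621,  0.45304886,  1.33501529])}
scene {'mtx': array([[528.11069596,   0.        , 331.61629935],
       [  0.        , 528.11069596, 234.81984698],
       [  0.        ,   0.        ,   1.        ]]), 'rvec': array([ 1.80159169,  1.56170004, -0.72670073]), 'tvec': array([-0.03846761, -0.24002725,  1.52736812])}
```

View pics/top0.png

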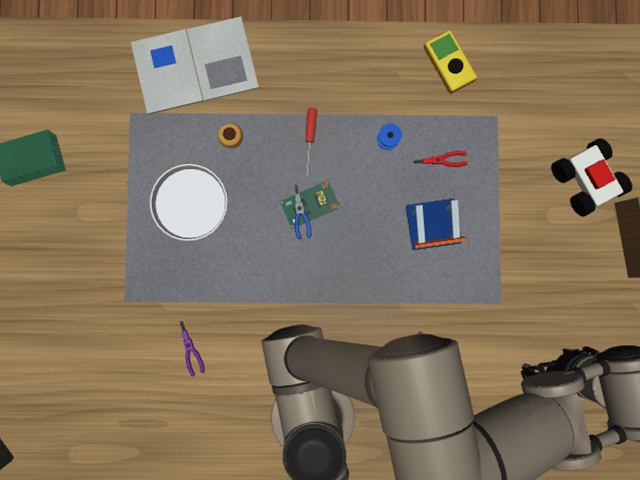

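View pics/scene0.png

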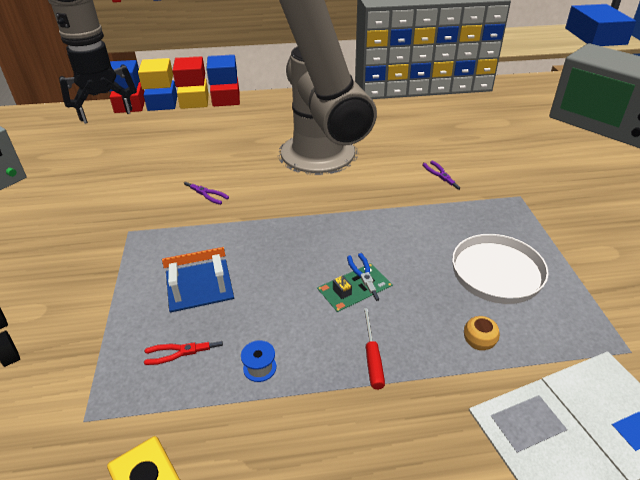

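Top view: the blue pliers lie on the board at (300,212). The red pair at (440,159) and the purple pair at (190,348) aren't the ones, by colour and place. The dish is at (189,202), the stand at (435,224) with its lip on the near side, the cleaner at (230,135), the reel at (389,136) and the driver at (310,140). Next are enlarged crops to confirm.

```bash
cat > h.py <<'E'
import numpy as np, cv2
from workcell import sense, read_camera, camera_params, nets
def ray(p,uv,z):
    R=cv2.Rodrigues(np.array(p['rvec']))[0];t=np.array(p['tvec']).ravel()
    q=cv2.undistortPoints(np.array([[uv]],float),p['mtx'],None)[0,0]
    d=R.T@np.array([*q,1]);o=-R.T@t
    return o+d*(z-o[2])/d[2]
def proj(p,X):
    return cv2.projectPoints(np.atleast_2d(np.array(X,float)),np.array(p['rvec']),np.array(p['tvec']),p['mtx'],None)[0][:,0]
E
python3 - <<'E'
from h import *
im=cv2.imread('pics/top0.png')
a=cv2.resize(im[172:252,262:362],None,fx=4,fy=6*4/6,interpolation=cv2.INTER_CUBIC)
a=cv2.resize(im[175:250,270:350],(400,375),interpolation=cv2.INTER_CUBIC)
b=cv2.resize(im[185:260,395:475],(400,375),interpolation=cv2.INTER_CUBIC)
cv2.imwrite('pics/crop.png',np.hstack([a,b]))
p=camera_params('top')
for n,uv,z in [('dish',(189,202),.02),('joint',(299,208),.012),('xf',(321,198),.03),('lipL',(413,248),.04),('lipR',(465,240),.04)]: print(n,ray(p,uv,z))
hsv=cv2.cvtColor(im,cv2.COLOR_BGR2HSV)
m=((hsv[...,1]<25)&(hsv[...,2]>180)).astype(np.uint8);m[:, :145]=0;m[:,232:]=0;m[:160]=0;m[245:]=0
ys,xs=np.nonzero(m);print((xs.min()+xs.max())/2,(ys.min()+ys.max())/2,np.ptp(xs),np.ptp(ys))
E
```

```text
dish [0.54909654 0.32173054 0.02      ]
joint [0.5361404  0.03710654 0.012     ]
xf [ 0.56011083 -0.01972919  0.03      ]
lipL [ 0.43169791 -0.25433264  0.04      ]
lipR [ 0.45280034 -0.38758033  0.04      ]
188.0 201.5 76 75
```

View pics/crop.png

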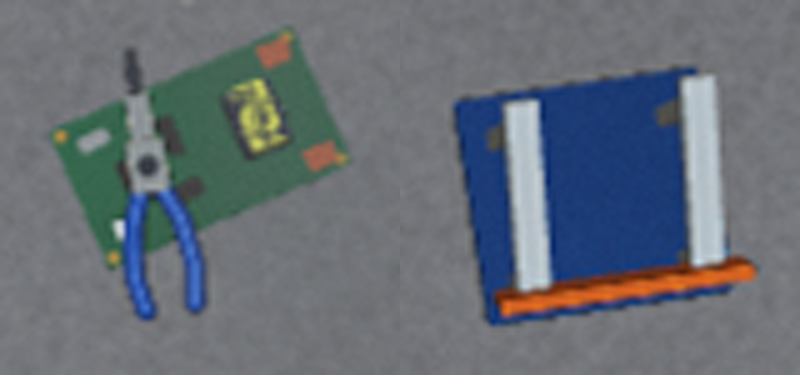

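The crop confirms it: blue pliers on the green board, joint at crop (148,165), tip (132,52), nose up. Both rails of the stand run upward in the picture from the orange lip. I'll move over the stand for a wrist view on the way.

```bash
python3 -m jog '[[-1,0.04,0.025,0.01,0],[-1,0.08,0.05,0.02,0],[-1,0.12,0.075,0.03,0],[-1,0.16,0.10,0.04,0],[-1,0.2,0.12,0.05,0],[-1,0.23,0.15,0.06,0],[-1,0.25,0.17,0.07,0],[-1,0.25,0.17,0.07,0]]'
python3 - <<'E'
from h import *
p=camera_params('wrist');cv2.imwrite('pics/w1.png',read_camera('wrist'))
np.save('w1.npy',p,allow_pickle=True);print(p, ray(p,(320,240),0))
t=camera_params('top')
c=lambda u,v:(270+u/5,175+v/5)
s=lambda u,v:(395+(u-400)/5,185+v/5)
J=ray(t,c(148,165),.0145);T=ray(t,c(132,52),.008);H=ray(t,c(172,307),.008)
print('J',J,'tip',T,'H',H,np.arctan2(*(T-H)[[1,0]]),H+(T-H)*80/143)
B=[ray(t,c(*q),.0025) for q in [(53,133),(290,27),(350,160),(112,268)]]
print('B',np.mean(B,0),[np.linalg.norm(B[i]-B[i-1]) for i in range(4)],np.arctan2(*(B[0]-B[3])[[1,0]]),np.arctan2(*(B[1]-B[2])[[1,0]]))
S=[ray(t,s(*q),.008) for q in [(457,101),(490,323)]]
print('S',S,'y edge')
print('dish',ray(t,(188.5,201.8),.026))
E
```

```text
time_s: 0.9
ee_pos: [0.4359, -0.3196, 0.3023]
tool_rot: [3.09, 0.564, 0.003]
ft_force: [-0.2, -0.5, 0.1]
grip_width: 0.0852
finger_force: 0.0
{'mtx': array([[420.59684448,   0.        , 323.12236878],
       [  0.        , 420.59684448, 237.034769  ],
       [  0.        ,   0.        ,   1.        ]]), 'rvec': array([-2.38591521,  1.64924862,  0.23059945]), 'tvec': array([-0.45388354,  0.22709292,  0.52818112])} [ 0.37692453 -0.33905343  0.        ]
J [0.5358299  0.03550454 0.0145    ] tip [0.59627406 0.04435406 0.008     ] H [0.46223388 0.02264316 0.008     ] 0.1605784981844844 [0.53722139 0.03478912 0.008     ]
B [0.5471585 0.0076606 0.0025   ] [np.float64(0.07770608966699184), np.float64(0.13692262018478765), np.float64(0.07724909013675357), np.float64(0.13740235188148245)] 0.4172291995080092 0.4233555435944504
S [array([ 0.54567497, -0.24445442,  0.008     ]), array([ 0.42916739, -0.26082525,  0.008     ])] y edge
dish [0.54877849 0.32165612 0.026     ]
```

View pics/w1.png

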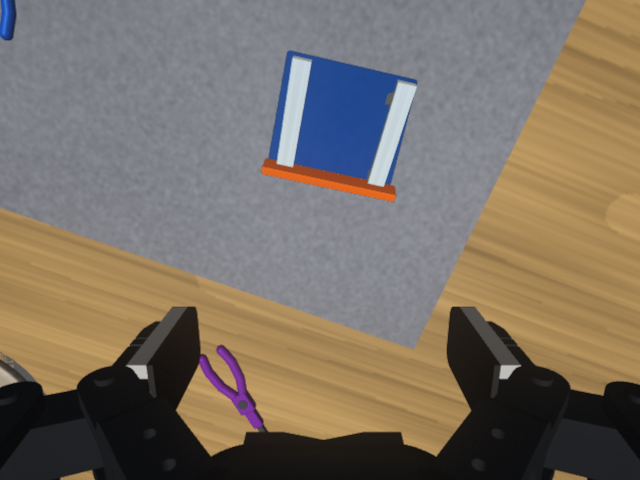

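Wrist view: rails' upper ends at about (293–312,58) and (398–416,82); the lip runs from (264,162) to (396,192). Next I fit the bed pose with both views.

```bash
cat > fit.py <<'E'
from h import *
from scipy.optimize import least_squares
w=np.load('w1.npy',allow_pickle=True).item();t=camera_params('top')
s=lambda u,v:(395+(u-400)/5,185+v/5)
F=[(.098,.053,0),(.098,.037,0),(.098,-.037,0),(.098,-.053,0),(0,.065,.012),(0,-.065,.012),(-.008,.065,.012),(-.008,-.065,.012)]
W=[(293,57),(312,60),(398,81),(416,84),(265,159),(396,188)]
T=[s(503,102),s(540,100),s(682,77),s(715,75),s(498,293),s(750,262),s(500,316),s(754,279)]
def bed(q,X):
    th=.35;Ry=np.array([[np.cos(th),0,-np.sin(th)],[0,1,0],[np.sin(th),0,np.cos(th)]])
    c,n=np.cos(q[2]),np.sin(q[2])
    return (np.array([[c,-n,0],[n,c,0],[0,0,1]])@Ry@np.atleast_2d(X).T).T+[q[0],q[1],.038]
def res(q,which='both'):
    r=[]
    if which!='t': r.append(proj(w,bed(q,F[:6]))-W)
    if which!='w': r.append(proj(t,bed(q,F))-T)
    return np.vstack(r).ravel()
if __name__=='__main__':
  for k in ['both','t','w']:
    o=least_squares(res,[.44,-.32,.14],args=(k,),loss='soft_l1');print(k,o.x,np.round(res(o.x,k).reshape(-1,2),1).tolist())
  print(-cv2.Rodrigues(w['rvec'])[0].T@w['tvec'])
E
python3 fit.py
```

```text
both [ 0.45381598 -0.32116174  0.14636331] [[-0.2, -1.5], [-0.2, -0.0], [0.4, -0.6], [0.9, 0.7], [-3.2, 5.5], [0.3, 5.9], [-0.0, -0.2], [-1.1, -0.7], [-0.4, -0.2], [-0.7, -0.6], [0.3, 0.8], [0.5, -0.2], [0.2, -0.8], [-0.2, -0.6]]
t [ 0.45300508 -0.32108893  0.13550843] [[0.3, -0.1], [-0.8, -0.5], [0.0, 0.3], [-0.3, -0.2], [0.3, 0.9], [0.5, 0.4], [0.1, -0.7], [-0.2, 0.0]]
w [ 0.45403555 -0.3213204   0.1496561 ] [[-0.4, -1.6], [-0.3, -0.1], [0.4, -1.1], [0.9, 0.2], [-3.0, 5.6], [0.6, 5.5]]
[ 0.50121364 -0.29476098  0.44548581]
```

```bash
python3 -m jog '[[-1,0.01,0.05,-0.01,0],[-1,0.02,0.1,-0.02,0],[-1,0.03,0.15,-0.03,-0.05],[-1,0.03,0.2,-0.04,-0.1],[-1,0.03,0.25,-0.06,-0.15],[-1,0.03,0.3,-0.08,-0.2],[-1,0.03,0.34,-0.1,-0.2],[-1,0.03,0.34,-0.1,-0.2]]'
python3 - <<'E'
from h import *
p=camera_params('wrist');cv2.imwrite('pics/w2.png',read_camera('wrist'))
np.save('w2.npy',p,allow_pickle=True)
E
```

```text
time_s: 1.75
ee_pos: [0.461, 0.0209, 0.1987]
tool_rot: [-3.13, -0.25, 0.009]
ft_force: [0.2, -0.4, 0.1]
grip_width: 0.0849
finger_force: 0.0
```

View pics/w2.png

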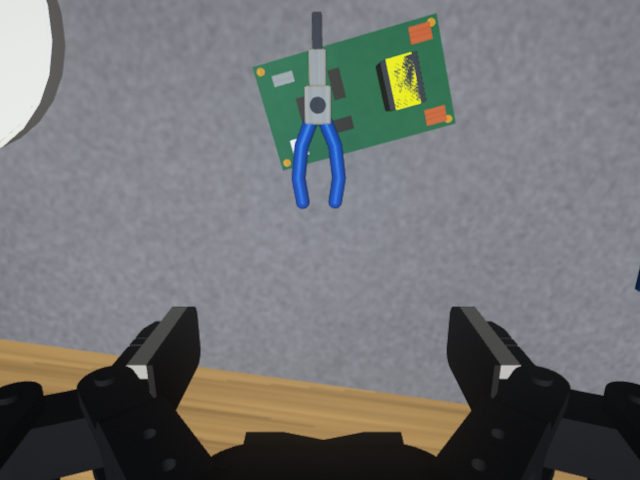

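Wrist view: the pliers' joint is centred at (318,104) with the tip at (317,12) and the handle ends at (303,205) and (335,205). The board's corners are about (253,68), (436,14), (455,122) and (284,169).

```bash
sed -i 's/proj(w,bed(q,F\[:6\]))/proj(w,bed(q,F[:4]+[(0,.065,0),(0,-.065,0)]))/' fit.py; python3 fit.py; python3 - <<'E'
from h import *
p=np.load('w2.npy',allow_pickle=True).item()
J=ray(p,(318,104),.0145);T=ray(p,(317,12),.0085);H=ray(p,(319,208),.0085)
print(J,T,H,np.linalg.norm(T-H),'yaw',np.arctan2(*(T-H)[[1,0]]),H+(T-H)*80/143)
B=[ray(p,q,.0025) for q in [(253,68),(436,14),(455,122),(284,169)]]
print('B',np.mean(B,0),[np.linalg.norm(B[i]-B[i-1]) for i in range(4)],np.arctan2(*(B[0]-B[3])[[1,0]]),np.arctan2(*(B[1]-B[2])[[1,0]]))
print('xf top',ray(p,(405.5,80.5),.0305))
s=sense();R=cv2.Rodrigues(s['tool_rot'])[0];print(s['ee_pos'],'toolx',np.arctan2(R[1,0],R[0,0]),R[2])
E
```

```text
both [ 0.45354698 -0.32147279  0.14835049] [[-0.2, -0.9], [-0.2, 0.5], [0.5, -0.3], [0.9, 1.0], [-0.6, 0.5], [-0.3, -0.0], [0.1, -0.0], [-1.0, -0.5], [-0.3, -0.1], [-0.6, -0.6], [0.5, 1.0], [0.6, -0.1], [0.3, -0.6], [-0.1, -0.5]]
t [ 0.45300508 -0.32108893  0.13550843] [[0.3, -0.1], [-0.8, -0.5], [0.0, 0.3], [-0.3, -0.2], [0.3, 0.9], [0.5, 0.4], [0.1, -0.7], [-0.2, 0.0]]
w [ 0.45366358 -0.32163388  0.15118927] [[-0.3, -0.9], [-0.3, 0.5], [0.4, -0.6], [0.9, 0.7], [-0.5, 0.6], [-0.1, -0.2]]
[ 0.50121364 -0.29476098  0.44548581]
[0.53638121 0.03678513 0.0145    ] [0.59812119 0.04729947 0.0085    ] [0.45736693 0.02361471 0.0085    ] 0.1427330718527157 yaw 0.16670857267416675 [0.53611058 0.03686493 0.0085    ]
B [0.54737109 0.00930877 0.0025    ] [np.float64(0.07843909545614997), np.float64(0.13948580057580462), np.float64(0.07838009893228888), np.float64(0.13869279029309614)] 0.4344309885976809 0.4243207174320631
xf top [ 0.56113129 -0.02101913  0.0305    ]
[0.4615687  0.02004861 0.19917809] toolx 0.15946025901564045 [-0.00444694 -0.00146995 -0.99998903]
```

```bash
python3 -m jog '[[0,0.03,0.005,-0.03,0],[0,0.06,0.012,-0.07,0],[0,0.0745,0.0165,-0.11,0],[0,0.0745,0.0165,-0.145,0],[0,0.0745,0.0165,-0.16,0],[0,0.0745,0.0165,-0.16,0],[0,0.0745,0.0165,-0.16,0]]' 50
```

```text
time_s: 2.5
ee_pos: [0.5385, 0.0329, 0.0419]
tool_rot: [3.132, 0.243, 0.001]
ft_force: [0.3, -0.7, 1.3]
grip_width: 0.0427
finger_force: 0.0
```

```bash
python3 -m jog '[[0,-0.002,0.004,-0.01,0],[0,-0.002,0.004,-0.02,0],[0,-0.002,0.004,-0.02,0]]'; python3 -c "
from workcell import *
import numpy as np
for i in range(2): s=sense();print(s['ee_pos'],s['time_s']);read_camera('wrist')"
```

```text
time_s: 2.8
ee_pos: [0.5351, 0.0386, 0.0205]
tool_rot: [-3.132, -0.247, 0.002]
ft_force: [-0.7, 0.2, 1.0]
grip_width: 0.0429
finger_force: 0.0
[0.53509765 0.03863785 0.02049294] 2.8
[0.53545188 0.03862007 0.02096348] 2.85
```

```bash
python3 -m jog '[[0,0.001,-0.001,-0.007,0],[0,0.001,-0.001,-0.0135,0],[0,0.001,-0.001,-0.0135,0]]'
```

```text
time_s: 3.2
ee_pos: [0.5363, 0.0376, 0.0068]
tool_rot: [-3.132, -0.246, 0.003]
ft_force: [0.5, -0.4, -0.3]
grip_width: 0.043
finger_force: 0.0
```

```bash
python3 -m jog '[[0.6,0,0,0,0],[1,0,0,0,0],[1,0,0,0,0],[1,0,0,0,0],[1,0,0,0,0]]' 50
```

```text
time_s: 3.7
ee_pos: [0.537, 0.0375, 0.008]
tool_rot: [3.132, 0.246, 0.001]
ft_force: [-0.4, 0.5, 1.9]
grip_width: 0.0185
finger_force: 48.7
```

```bash
python3 -m jog '[[1,0,0,0.005,0],[1,0,0,0.015,0],[1,0,0,0.03,0],[1,0,0,0.06,0],[1,0,0,0.09,0],[1,0,0,0.09,0]]'
python3 - <<'E'
from h import *
a=read_camera('scene');b=read_camera('wrist')
cv2.imwrite('pics/l1.png',np.hstack([cv2.resize(a[180:330,280:480],(400,300)),cv2.resize(b,(400,300))]))
E
```

```text
time_s: 4.3
ee_pos: [0.5395, 0.0374, 0.1024]
tool_rot: [3.131, 0.246, 0.013]
ft_force: [0.3, -0.3, -0.8]
grip_width: 0.0179
finger_force: 48.6
```

View pics/l1.png

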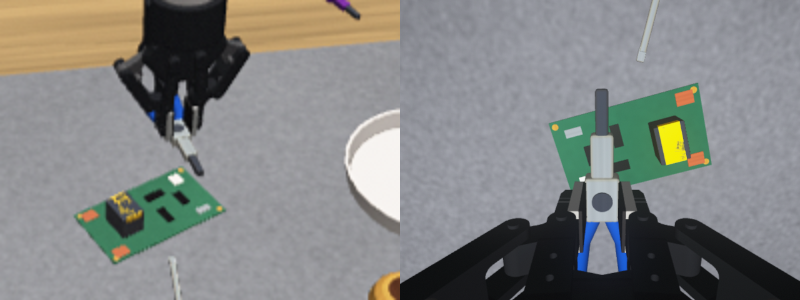

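The pliers are held level and the board stayed flat on the table (left panel board centre about (150,215)). Next is the dish.

```bash
python3 -m jog '[[1,0.003,0.04,0.01,0],[1,0.006,0.08,0.01,0],[1,0.009,0.12,0.01,0],[1,0.012,0.16,0.01,0],[1,0.015,0.2,0.01,0],[1,0.018,0.24,0,0],[1,0.019,0.285,0,0],[1,0.019,0.285,0,0]]' && python3 -m jog '[[1,0,0,-0.03,0],[1,0,0,-0.06,0],[1,0,0,-0.075,0],[1,0,0,-0.075,0],[1,0,0,-0.075,0]]'
```

```text
time_s: 5.2
ee_pos: [0.5541, 0.3274, 0.0956]
tool_rot: [-3.13, -0.254, 0.004]
ft_force: [0.2, -0.7, -1.1]
grip_width: 0.0182
finger_force: 48.8
time_s: 5.7
ee_pos: [0.5562, 0.3223, 0.0231]
tool_rot: [3.132, 0.245, -0.0]
ft_force: [1.1, 1.5, -1.3]
grip_width: 0.0182
finger_force: 48.8
```

```bash
python3 -m jog '[[1,0,0,-0.005,0],[1,0,0,-0.010,0],[1,0,0,-0.012,0],[1,0,0,-0.012,0]]' 30; python3 -m jog '[[1,0,0,-0.001,0],[1,0,0,-0.002,0],[1,0,0,-0.002,0],[1,0,0,-0.002,0]]'
```

```text
time_s: 6.1
ee_pos: [0.5558, 0.3225, 0.0108]
tool_rot: [3.132, 0.246, -0.0]
ft_force: [0.7, -0.1, -0.5]
grip_width: 0.0184
finger_force: 48.8
time_s: 6.5
ee_pos: [0.5561, 0.3227, 0.0095]
tool_rot: [-3.132, -0.246, -0.001]
ft_force: [-0.6, -0.6, 4.5]
grip_width: 0.0181
finger_force: 49.5
```

```bash
python3 -m jog '[[1,0,0,-0.001,0],[1,0,0,-0.001,0]]' 20; python3 -m jog '[[0.5,0,0,-0.001,0],[0.4,0,0,-0.001,0],[0.2,0,0,0,0],[0.1,0,0,0,0],[0,0,0,0,0],[0,0,0,0.02,0],[0,0,0,0.06,0],[0,0,0,0.1,0]]'; python3 - <<'E'
from h import *
a=read_camera('wrist');cv2.imwrite('pics/d1.png',a)
E
```

```text
time_s: 6.7
ee_pos: [0.5561, 0.3227, 0.0095]
tool_rot: [-3.132, -0.246, -0.002]
ft_force: [-4.0, -2.8, 12.2]
grip_width: 0.0183
finger_force: 50.3
time_s: 7.5
ee_pos: [0.5553, 0.3223, 0.108]
tool_rot: [3.131, 0.246, -0.004]
ft_force: [0.7, -0.6, 0.8]
grip_width: 0.0426
finger_force: 0.0
```

View pics/d1.png

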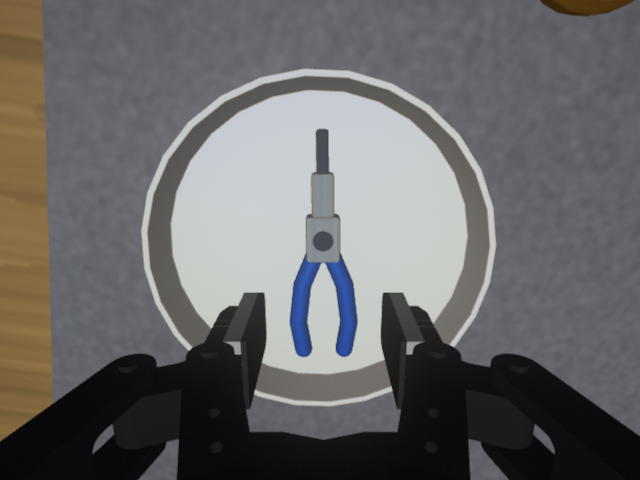

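The pliers lie flat and well centred in the dish (joint at (323,240)). Back to the board.

```bash
python3 -m jog '[[0,-0.01,-0.02,0.04,0.05],[0,-0.02,-0.06,0.07,0.1],[0,-0.03,-0.1,0.09,0.15],[0,-0.04,-0.14,0.09,0.2],[0,-0.05,-0.185,0.09,0.265],[0,-0.065,-0.23,0.09,0.265],[0,-0.075,-0.275,0.09,0.265],[0,-0.085,-0.32,0.09,0.265]]'; python3 -m jog '[[0,0,0,0,0],[0,0,0,0,0]]'
cat > board.py <<'E'
from h import *
p=camera_params('wrist');a=read_camera('wrist');hsv=cv2.cvtColor(a,cv2.COLOR_BGR2HSV)
g=cv2.inRange(hsv,(55,80,40),(90,255,255));g=cv2.morphologyEx(g,cv2.MORPH_CLOSE,np.ones((25,25)))
c=max(cv2.findContours(g,0,1)[0],key=cv2.contourArea);b=cv2.boxPoints(cv2.minAreaRect(c))
B=[ray(p,q,.0025) for q in b];L=[np.linalg.norm(B[i]-B[i-1]) for i in range(4)]
i=int(np.argmax(L));d=B[i]-B[i-1];d*=np.sign(d[1]);yaw=np.arctan2(-d[0],d[1]);o=np.mean(B,0)
print('board',o,'yaw',yaw,'L',np.round(L,4),'xf',o[0]+.032*np.sin(yaw),o[1]-.032*np.cos(yaw))
s=sense();R=cv2.Rodrigues(s['tool_rot'])[0];print(s['ee_pos'],'toolyaw',np.arctan2(R[1,0],R[0,0]))
y=cv2.inRange(hsv,(22,120,120),(35,255,255));r=cv2.minAreaRect(np.argwhere(y)[:,::-1].astype(np.float32))
print('yellow',r,ray(p,r[0],.0305))
E
python3 board.py
```

```text
time_s: 8.35
ee_pos: [0.4702, 0.001, 0.1979]
tool_rot: [3.071, 0.658, 0.001]
ft_force: [1.4, -0.5, 0.1]
grip_width: 0.0427
finger_force: 0.0
time_s: 8.55
ee_pos: [0.4709, 0.0016, 0.198]
tool_rot: [-3.073, -0.653, -0.001]
ft_force: [0.3, -0.1, -0.1]
grip_width: 0.0426
finger_force: 0.0
board [0.54775836 0.00876645 0.0025    ] yaw 0.42582419488471496 L [0.0796 0.1394 0.0797 0.1492] xf 0.5609766505611574 -0.020375908745390785
[0.47103911 0.00261677 0.197888  ] toolyaw 0.4208231950048919
yellow ((354.7714538574219, 109.50416564941406), (102.03262329101562, 181.0198974609375), 89.67259979248047) [0.54760781 0.01100413 0.0305    ]
```

```bash
python3 -m jog '[[0,0.035,-0.01,-0.03,0.005],[0,0.07,-0.018,-0.06,0.005],[0,0.09,-0.0225,-0.1,0.005],[0,0.09,-0.0225,-0.14,0.005],[0,0.09,-0.0225,-0.153,0.005],[0,0.09,-0.0225,-0.153,0.005],[0,0.09,-0.0225,-0.153,0.005],[0,0.09,-0.0225,-0.153,0.005]]' 25; python3 -c "
from workcell import *
for i in range(3): print(sense()['ee_pos']);read_camera('wrist')"
```

```text
time_s: 9.4
ee_pos: [0.5622, -0.0197, 0.0471]
tool_rot: [3.069, 0.666, 0.006]
ft_force: [-0.3, -0.0, -0.4]
grip_width: 0.043
finger_force: 0.0
[ 0.56222618 -0.0196912   0.04714178]
[ 0.56213496 -0.01984877  0.0470785 ]
[ 0.56192147 -0.01993368  0.04682395]
```

```bash
python3 -m jog '[[0,-0.001,-0.0005,-0.015,0],[0,-0.001,-0.0005,-0.03,0],[0,-0.001,-0.0005,-0.037,0],[0,-0.001,-0.0005,-0.037,0],[0,-0.001,-0.0005,-0.037,0]]' 25; python3 -m jog '[[0.3,0,0,0,0],[0.5,0,0,0,0],[1,0,0,0,0],[1,0,0,0,0],[1,0,0,0,0]]' 25
```

```text
time_s: 10.05
ee_pos: [0.5603, -0.0205, 0.0085]
tool_rot: [3.07, 0.665, 0.001]
ft_force: [0.2, 0.1, -0.2]
grip_width: 0.0426
finger_force: 0.0
time_s: 10.55
ee_pos: [0.5605, -0.0205, 0.0087]
tool_rot: [3.07, 0.665, 0.002]
ft_force: [-0.1, -0.2, 5.7]
grip_width: 0.0252
finger_force: 26.2
```

```bash
python3 -m jog '[[1,0,0,0.005,0],[1,0,0,0.015,0],[1,0,0,0.035,0],[1,0,0,0.07,0],[1,0,0,0.11,0],[1,0,0,0.13,0],[1,0,0,0.13,0]]'
python3 - <<'E'
from h import *
a=read_camera('scene');b=read_camera('wrist')
cv2.imwrite('pics/l2.png',np.hstack([cv2.resize(a[150:330,230:470],(400,300)),cv2.resize(b,(400,300))]))
E
```

```text
time_s: 11.25
ee_pos: [0.5617, -0.0208, 0.1416]
tool_rot: [3.068, 0.665, 0.01]
ft_force: [-0.3, -0.8, -1.5]
grip_width: 0.0254
finger_force: 25.4
```

View pics/l2.png

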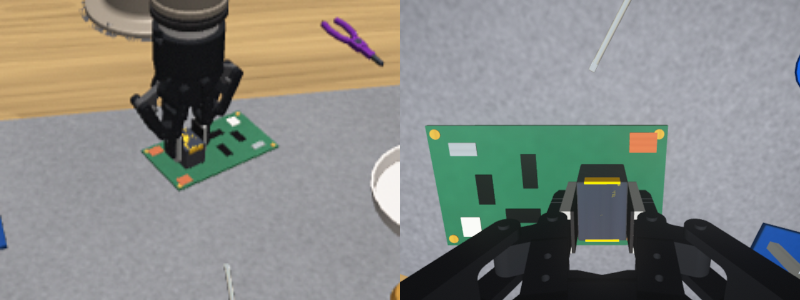

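The board hangs level, gripped squarely by the transformer. I'll check the board-to-tool offset from the far edge and compute the target.

```bash
cat > tgt.py <<'E'
from h import *
from fit import bed
p=camera_params('wrist');a=read_camera('wrist');s=sense()
R=cv2.Rodrigues(s['tool_rot'])[0];ty=np.arctan2(R[1,0],R[0,0]);e=s['ee_pos']
hsv=cv2.cvtColor(a,cv2.COLOR_BGR2HSV);g=cv2.inRange(hsv,(55,80,40),(90,255,255))
zt=e[2]-.0087+.0025
cols=np.arange(60,420,5);rows=[np.nonzero(g[:330,c])[0].min() for c in cols]
k=np.polyfit(cols,rows,1);
for _ in range(3):
    m=abs(np.polyval(k,cols)-rows)<2;k=np.polyfit(cols[m],np.array(rows)[m],1)
A,B=[ray(p,(c,np.polyval(k,c)),zt) for c in (60,420)]
by=np.arctan2(-(A-B)[0],(A-B)[1])
r=int(np.polyval(k,240))+25;xs=np.nonzero(g[r])[0];E=[ray(p,(c,r),zt) for c in (xs.min(),xs.max())]
ux=np.array([np.cos(by),np.sin(by)]);uy=np.array([-ux[1],ux[0]])
far=((A+B)/2-e)[:2]@ux
print('e',e,'toolyaw',ty,'boardyaw',by,'far edge x rel tcp (nom .040)',far,'y ends rel tcp (nom .102,-.038)',[(q-e)[:2]@uy for q in E])
q=[.4536,-.3215,.148]
for sh in (0,.008):
    P=bed(q,[(.040+sh,-.032,.0205)])[0];print('shift',sh,'TCP target',P-[0,0,.0118],'delta',P-[0,0,.0118]-e,'dyaw',q[2]-by)
E
python3 tgt.py
```

```text
e [ 0.55898151 -0.02029584  0.1367132 ] toolyaw 0.42681437795050314 boardyaw 0.42741908427869135 far edge x rel tcp (nom .040) 0.04057145702513705 y ends rel tcp (nom .102,-.038) [np.float64(0.10207052679267375), np.float64(-0.03842524460455229)]
shift 0 TCP target [ 0.48853031 -0.34864593  0.05917305] delta [-0.0704512  -0.32835009 -0.07754015] dyaw -0.27941908427869133
shift 0.008 TCP target [ 0.49596314 -0.34753776  0.06191624] delta [-0.06301837 -0.32724193 -0.07479697] dyaw -0.27941908427869133
```

```bash
python3 -m jog '[[1,-0.005,-0.03,0,-0.04],[1,-0.015,-0.075,0,-0.08],[1,-0.025,-0.12,0,-0.12],[1,-0.035,-0.165,0,-0.16],[1,-0.045,-0.21,0,-0.2],[1,-0.055,-0.255,0,-0.24],[1,-0.063,-0.3,0,-0.28],[1,-0.063,-0.327,0,-0.28]]'; python3 -m jog '[[1,0,0,0,0],[1,0,0,-0.015,0],[1,0,0,-0.03,0],[1,0,0,-0.03,0],[1,0,0,-0.03,0],[1,0,0,-0.03,0]]'; python3 tgt.py
```

```text
time_s: 12.2
ee_pos: [0.4947, -0.3502, 0.1356]
tool_rot: [-3.132, -0.224, 0.005]
ft_force: [0.1, -0.1, -1.8]
grip_width: 0.0256
finger_force: 25.3
time_s: 12.8
ee_pos: [0.4972, -0.3472, 0.1082]
tool_rot: [3.133, 0.231, 0.0]
ft_force: [0.6, -0.2, -1.7]
grip_width: 0.0253
finger_force: 25.3
e [ 0.49730027 -0.34733088  0.1084107 ] toolyaw 0.14729279239534018 boardyaw 0.14847385759873405 far edge x rel tcp (nom .040) 0.04044996246103468 y ends rel tcp (nom .102,-.038) [np.float64(0.10147069643309821), np.float64(-0.037874797845904945)]
shift 0 TCP target [ 0.48853031 -0.34864593  0.05917305] delta [-0.00876996 -0.00131505 -0.04923764] dyaw -0.00047385759873405653
shift 0.008 TCP target [ 0.49596314 -0.34753776  0.06191624] delta [-0.00133713 -0.00020689 -0.04649446] dyaw -0.00047385759873405653
```

```bash
python3 -m jog '[[1,-0.001,0,-0.012,0],[1,-0.001,0,-0.024,0],[1,-0.001,0,-0.03,0],[1,-0.001,0,-0.032,0],[1,-0.001,0,-0.034,0],[1,-0.001,0,-0.034,0]]'; python3 -m jog '[[1,0,0,-0.001,0],[1,0,0,-0.002,0],[1,0,0,-0.003,0],[1,0,0,-0.003,0]]'
```

```text
time_s: 13.45
ee_pos: [0.4949, -0.347, 0.0742]
tool_rot: [-3.132, -0.231, 0.003]
ft_force: [-5.7, 2.0, 4.7]
grip_width: 0.0257
finger_force: 26.4
time_s: 13.85
ee_pos: [0.4943, -0.3471, 0.0716]
tool_rot: [-3.132, -0.231, 0.005]
ft_force: [-8.4, 3.3, 8.0]
grip_width: 0.0253
finger_force: 27.3
```

```bash
python3 -m jog '[[1,0,0,-0.001,0],[1,0,0,-0.002,0],[1,0,0,-0.003,0],[1,0,0,-0.003,0]]'; python3 - <<'E'
from h import *
a=read_camera('scene');b=read_camera('wrist')
cv2.imwrite('pics/s1.png',np.hstack([cv2.resize(a[200:320,130:290],(400,300),interpolation=cv2.INTER_CUBIC),cv2.resize(b,(400,300))]))
E
```

```text
time_s: 14.25
ee_pos: [0.4938, -0.3472, 0.0685]
tool_rot: [-3.132, -0.231, 0.006]
ft_force: [-11.1, 2.1, 8.9]
grip_width: 0.0252
finger_force: 27.8
```

View pics/s1.png

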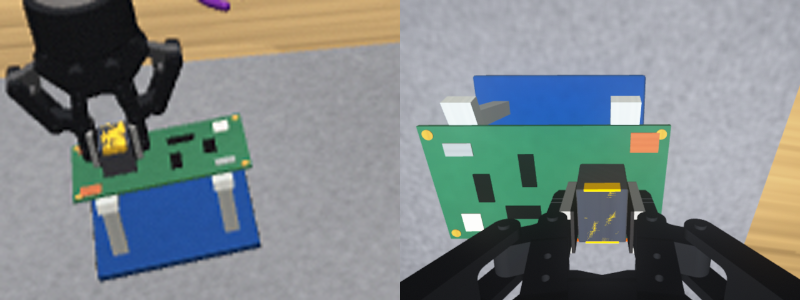

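The board is turning in the pads: the far edge is wider and closer, spanning (418–670,125) in the right panel, and it rests on both rails. I'll keep lowering.

```bash
python3 -m jog '[[1,0.001,0,-0.001,0],[1,0.001,0,-0.002,0],[1,0.001,0,-0.003,0],[1,0.001,0,-0.003,0]]';python3 -m jog '[[1,0.001,0,-0.001,0],[1,0.001,0,-0.002,0],[1,0.001,0,-0.002,0]]'
cat > tilt.py <<'E'
from h import *
from scipy.optimize import least_squares
p=camera_params('wrist');a=read_camera('wrist');e=sense()['ee_pos']
hsv=cv2.cvtColor(a,cv2.COLOR_BGR2HSV);g=cv2.inRange(hsv,(55,80,40),(90,255,255))
g=cv2.morphologyEx(g,cv2.MORPH_OPEN,np.ones((3,3)))
c=max(cv2.findContours(g,0,1)[0],key=cv2.contourArea)[:,0].astype(float)
r0=c[:,1].min()
# far edge line, left line, right line near the far edge
def fit(pts,ax):
    k=np.polyfit(pts[:,ax],pts[:,1-ax],1)
    for _ in range(4):
        m=abs(np.polyval(k,pts[:,ax])-pts[:,1-ax])<1.5;k=np.polyfit(pts[m,ax],pts[m,1-ax],1)
    return k
xl,xr=c[:,0].min(),c[:,0].max()
f=fit(c[(c[:,1]<r0+8)&(c[:,0]>xl+60)&(c[:,0]<xr-60)],0)
band=c[(c[:,1]>r0+12)&(c[:,1]<r0+150)]
l=fit(band[band[:,0]<300],1);r=fit(band[(band[:,0]>380)&(band[:,1]<r0+100)],1)
def inter(k):
    y=r0
    for _ in range(20): y=np.polyval(f,np.polyval(k,y))
    return [np.polyval(k,y),y]
L,Rr=inter(l),inter(r)
Lm=[np.polyval(l,r0+120),r0+120];Rm=[np.polyval(r,r0+90),r0+90]
def model(q):
    x,y,z,th,yaw,a1,a2=q
    M=cv2.Rodrigues(np.array([0,0,yaw]))[0]@cv2.Rodrigues(np.array([0,-th,0]))[0]
    X=np.array([[.04,.07,.0025],[.04,-.07,.0025],[.04-a1,.07,.0025],[.04-a2,-.07,.0025]])@M.T+[x,y,z]
    return X
o=least_squares(lambda q:(proj(p,model(q))-[L,Rr,Lm,Rm]).ravel(),[.49,-.32,.06,.2,.148,.05,.04],x_scale=[.01,.01,.01,.1,.1,.01,.01])
print('corners',np.round([L,Rr,Lm,Rm],1).tolist());print('origin',o.x[:3].round(4),'tilt',o.x[3].round(3),'yaw',o.x[4].round(3),'cost',o.cost,'e',e)
E
python3 tilt.py
```

```text
time_s: 14.75
ee_pos: [0.4943, -0.3473, 0.0654]
tool_rot: [-3.132, -0.231, 0.008]
ft_force: [-12.6, 2.1, 9.4]
grip_width: 0.0253
finger_force: 28.7
time_s: 15.05
ee_pos: [0.4954, -0.3475, 0.0634]
tool_rot: [-3.132, -0.231, 0.007]
ft_force: [-12.4, 0.7, 8.3]
grip_width: 0.0259
finger_force: 29.1
corners [[84.0, 204.0], [437.2, 202.6], [164.8, 323.0], [423.5, 293.0]]
origin [ 0.497  -0.3246  0.0199] tilt 0.592 yaw 0.162 cost 53.417988532071746 e [ 0.49541055 -0.34748398  0.06339174]
```

```bash
cat > far.py <<'E'
from h import *
from fit import bed
p=camera_params('wrist');a=read_camera('wrist');e=sense()['ee_pos']
hsv=cv2.cvtColor(a,cv2.COLOR_BGR2HSV);g=cv2.inRange(hsv,(45,60,30),(92,255,255))
g=cv2.morphologyEx(g,cv2.MORPH_OPEN,np.ones((3,3)))
n,lab,st,_=cv2.connectedComponentsWithStats(g);i=1+np.argmax(st[1:,4]);g=(lab==i)
ys=np.nonzero(g.sum(1)>100)[0];r0=ys[0]
for r in (r0,r0+2,r0+5,r0+10,r0+20,r0+40): xs=np.nonzero(g[r])[0];print(r,xs.min(),xs.max(),end=' | ')
xs=np.nonzero(g[r0+4])[0];u0,u1=xs.min(),xs.max()+1
# height at which the far edge is 140 mm long
from scipy.optimize import brentq
f=lambda z:np.linalg.norm(ray(p,(u1,r0+2),z)-ray(p,(u0,r0+2),z))-.14
z=brentq(f,0,.15);A,B=ray(p,(u0,r0+2),z),ray(p,(u1,r0+2),z)
q=[.4536,-.3215,.148];M=cv2.Rodrigues(np.array([0,0,q[2]]))[0];Ry=cv2.Rodrigues(np.array([0,-.35,0]))[0]
tob=lambda X:(M@Ry).T@(X-[q[0],q[1],.038])
print('\nfar z',z,'bed coords',tob(A),tob(B),'(seated .080,+-.07,.0025)','tcp bed',tob(e),e)
# range-free: far edge on the rails (bed z .0025)
E
python3 far.py
```

```text
203 115 436 | 205 17 437 | 208 15 437 | 213 17 436 | 223 21 434 | 243 30 431 | 
far z 0.06970155866090312 bed coords [0.08525045 0.06974863 0.00262874] [ 0.08516124 -0.07025134  0.0026613 ] (seated .080,+-.07,.0025) tcp bed [ 0.04398799 -0.03189664  0.01102106] [ 0.4954351  -0.34751199  0.06343627]
```

```bash
python3 -m jog '[[1,0,0,-0.001,0],[1,0,0,-0.002,0],[1,0,0,-0.002,0]]'; python3 far.py;python3 -m jog '[[1,0,0,-0.001,0],[1,0,0,-0.001,0]]'; python3 far.py
```

```text
time_s: 15.45
ee_pos: [0.4955, -0.3475, 0.0614]
tool_rot: [-3.132, -0.231, 0.007]
ft_force: [-11.3, 0.4, 7.6]
grip_width: 0.0252
finger_force: 29.7
204 304 437 | 206 13 438 | 209 11 439 | 214 13 438 | 224 17 436 | 244 27 432 | 
far z 0.06971632954837499 bed coords [0.08541971 0.0696122  0.00258268] [ 0.08532239 -0.07038776  0.0026182 ] (seated .080,+-.07,.0025) tcp bed [ 0.04344015 -0.03191774  0.00909057] [ 0.49558394 -0.34751114  0.06143496]
time_s: 15.7
ee_pos: [0.4957, -0.3475, 0.0605]
tool_rot: [-3.132, -0.231, 0.006]
ft_force: [-11.5, 0.6, 8.1]
grip_width: 0.0253
finger_force: 30.0
205 110 438 | 207 10 439 | 210 9 439 | 215 11 438 | 225 16 437 | 245 26 433 | 
far z 0.06950333433003188 bed coords [0.08529386 0.06974498 0.00240188] [ 0.0851907  -0.07025498  0.00243953] (seated .080,+-.07,.0025) tcp bed [ 0.04315021 -0.03191484  0.00816898] [ 0.49562667 -0.34750183  0.06046983]
```

```bash
python3 -m jog '[[1,0,0,-0.001,0],[1,0,0,-0.001,0]]';python3 -m jog '[[1,0,0,-0.001,0],[1,0,0,-0.001,0]]'; python3 far.py
```

```text
time_s: 15.95
ee_pos: [0.4956, -0.3475, 0.0595]
tool_rot: [-3.132, -0.231, 0.006]
ft_force: [-12.6, 0.7, 8.0]
grip_width: 0.0253
finger_force: 30.3
time_s: 16.15
ee_pos: [0.4957, -0.3475, 0.0591]
tool_rot: [-3.132, -0.231, 0.006]
ft_force: [-13.4, 1.8, 12.5]
grip_width: 0.0256
finger_force: 30.9
206 108 439 | 208 8 440 | 211 6 441 | 216 8 440 | 226 13 438 | 246 24 434 | 
far z 0.0696907155167389 bed coords [0.08541938 0.06956354 0.00255553] [ 0.08532382 -0.07043642  0.00259041] (seated .080,+-.07,.0025) tcp bed [ 0.04271756 -0.03190515  0.00682927] [ 0.49567764 -0.34748443  0.05906299]
```

```bash
python3 -m jog '[[1,0,0,-0.001,0],[1,0,0,-0.001,0]]'; python3 far.py
```

```text
time_s: 16.4
ee_pos: [0.4956, -0.3475, 0.059]
tool_rot: [-3.133, -0.231, 0.006]
ft_force: [-14.1, 4.3, 18.8]
grip_width: 0.0257
finger_force: 31.8
206 108 439 | 208 7 440 | 211 5 441 | 216 8 440 | 226 13 438 | 246 24 434 | 
far z 0.06995407281155935 bed coords [0.08557471 0.0696355  0.00277919] [ 0.08547403 -0.07036446  0.00281594] (seated .080,+-.07,.0025) tcp bed [ 0.04270476 -0.03188426  0.00679128] [ 0.49567555 -0.34746362  0.05902291]
```

```bash
python3 -m jog '[[1,-0.001,0,0,0],[1,-0.002,0,-0.0005,0],[1,-0.003,-0.0005,-0.001,0],[1,-0.004,-0.0005,-0.001,0],[1,-0.004,-0.0005,-0.001,0]]'; python3 far.py
```

```text
time_s: 16.95
ee_pos: [0.4953, -0.3479, 0.0589]
tool_rot: [3.131, 0.23, 0.006]
ft_force: [-1.4, 5.7, 16.7]
grip_width: 0.0255
finger_force: 31.6
206 77 439 | 208 7 440 | 211 5 440 | 216 8 439 | 226 13 437 | 246 23 434 | 
far z 0.06960992154444698 bed coords [0.08498016 0.06945251 0.00262985] [ 0.08475258 -0.07054728  0.00271292] (seated .080,+-.07,.0025) tcp bed [ 0.04224942 -0.03225655  0.00677892] [ 0.49531158 -0.34789429  0.05885516]
```

```bash
python3 -m jog '[[1,-0.001,0,0,0],[1,-0.002,0,0,0],[1,-0.003,-0.0005,-0.0005,0],[1,-0.004,-0.0005,-0.001,0],[1,-0.004,-0.0005,-0.001,0]]'; python3 far.py
```

```text
time_s: 17.5
ee_pos: [0.4916, -0.3494, 0.0574]
tool_rot: [3.13, 0.23, 0.006]
ft_force: [1.1, 2.2, 12.1]
grip_width: 0.0254
finger_force: 30.9
206 104 439 | 208 7 440 | 211 5 440 | 216 7 439 | 226 12 437 | 246 23 433 | 
far z 0.0680731016661431 bed coords [0.08077175 0.06846398 0.00253004] [ 0.08049066 -0.0715357   0.00263264] (seated .080,+-.07,.0025) tcp bed [ 0.03805448 -0.03320865  0.00677153] [ 0.49155695 -0.34941669  0.05740979]
```

```bash
python3 -m jog '[[1,-0.001,0.0015,0,0],[1,-0.002,0.002,0,0],[1,-0.002,0.002,0,0]]'; python3 far.py
```

```text
time_s: 17.85
ee_pos: [0.4898, -0.3484, 0.057]
tool_rot: [3.128, 0.23, 0.008]
ft_force: [3.3, -2.0, 7.7]
grip_width: 0.0253
finger_force: 30.2
206 108 439 | 208 7 440 | 211 5 440 | 216 7 439 | 226 12 437 | 246 23 434 | 
far z 0.06755157895907137 bed coords [0.07916009 0.06968794 0.00256315] [ 0.07880524 -0.07031155  0.00269269] (seated .080,+-.07,.0025) tcp bed [ 0.03644261 -0.03191949  0.00687767] [ 0.48983326 -0.34837027  0.05695679]
```

```bash
python3 -m jog '[[1,-0.001,0,0,0],[1,-0.002,0,-0.0005,0],[1,-0.002,0,-0.0005,0]]'; python3 far.py
```

```text
time_s: 18.2
ee_pos: [0.4897, -0.3484, 0.0572]
tool_rot: [3.127, 0.229, 0.013]
ft_force: [8.0, -1.6, 7.7]
grip_width: 0.0255
finger_force: 30.3
206 109 439 | 208 7 440 | 211 5 440 | 216 7 439 | 226 12 437 | 246 23 433 | 
far z 0.06779495502514109 bed coords [0.07909348 0.06962543 0.00284655] [ 0.0786539  -0.07037379  0.00300701] (seated .080,+-.07,.0025) tcp bed [ 0.03635277 -0.03194558  0.00711442] [ 0.48967334 -0.34842049  0.05714838]
```

Firm against the lip now: no more motion, and the force is rising. I'll ease off and release.

```bash
python3 -m jog '[[1,0.001,0,0,0],[0.6,0.001,0,0.0,0],[0.3,0.001,0,0,0],[0.1,0.001,0,0,0],[0,0.001,0,0,0],[0,0.001,0,0.0,0]]'; python3 -m jog '[[0,0,0,0.01,0],[0,0,0,0.03,0],[0,0,0,0.07,0],[0,-0.02,0,0.12,0],[0,-0.02,0,0.16,0],[0,-0.02,0,0.16,0],[0,-0.02,0,0.16,0]]'; python3 - <<'E'
from h import *
a=read_camera('scene');b=read_camera('wrist');cv2.imwrite('pics/f.png',np.hstack([cv2.resize(a[130:400,100:560],(400,300),interpolation=cv2.INTER_AREA),cv2.resize(b[:, :],(400,300))]))
E
```

```text
time_s: 18.85
ee_pos: [0.4866, -0.3463, 0.054]
tool_rot: [-3.133, -0.23, 0.001]
ft_force: [0.3, 0.2, -0.1]
grip_width: 0.0426
finger_force: 0.0
time_s: 19.55
ee_pos: [0.4671, -0.3467, 0.2159]
tool_rot: [3.131, 0.23, 0.003]
ft_force: [0.4, 0.3, -0.1]
grip_width: 0.0429
finger_force: 0.0
```

```bash
sed -i 's/>100)/>60)/' far.py; python3 far.py
```

```text
124 179 389 | 126 179 389 | 129 180 389 | 134 192 388 | 144 183 387 | 164 187 385 | 
far z 0.0677996120942082 bed coords [0.07797789 0.0693181  0.00325873] [ 0.07783722 -0.07068182  0.00331008] (seated .080,+-.07,.0025) tcp bed [ 0.06847505 -0.02596581  0.16116278] [ 0.4663911  -0.34584578  0.21287186]
```

View pics/f.png

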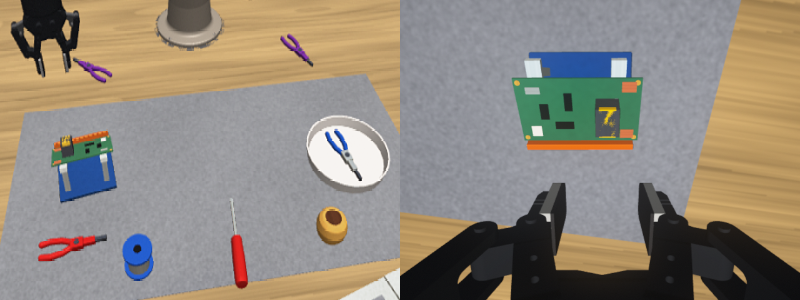

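```bash
python3 - <<'E'
from h import *
from fit import bed
p=camera_params('wrist');a=read_camera('wrist')
q=[.4536,-.3215,.148]
for n,X in dict(near_seated=(0,0,.0025),near_on_lip=(0,0,.0145),lip_top_in=(0,0,.012),lip_top_out=(-.008,0,.012),far_seated=(.08,0,.0025)).items(): print(n,proj(p,bed(q,[X]))[0])
c=int(proj(p,bed(q,[(0,0,.0025)]))[0][0])
for r in range(212,244,1): print(r,a[r,c-20:c-10].mean(0).astype(int).tolist(),end=';')
E
```

```text
near_seated [289.48171658 222.36625482]
near_on_lip [288.43390947 231.39014985]
lip_top_in [288.65746083 229.46488714]
lip_top_out [289.17996355 237.98234433]
far_seated [283.56094855 122.34824708]
212 [88, 126, 64];213 [88, 126, 64];214 [88, 125, 64];215 [89, 125, 64];216 [89, 126, 65];217 [89, 126, 65];218 [90, 127, 65];219 [89, 127, 66];220 [90, 127, 66];221 [91, 128, 66];222 [91, 128, 66];223 [91, 128, 67];224 [67, 108, 127];225 [27, 79, 172];226 [27, 80, 171];227 [27, 80, 172];228 [27, 80, 173];229 [28, 80, 173];230 [28, 84, 180];231 [28, 110, 226];232 [26, 125, 242];233 [23, 115, 238];234 [24, 116, 238];235 [24, 115, 237];236 [24, 114, 236];237 [25, 115, 236];238 [24, 115, 237];239 [110, 136, 214];240 [161, 155, 154];241 [161, 155, 154];242 [161, 155, 154];243 [161, 155, 154];
```

```bash
python3 -c "
from workcell import arm
print(arm.finish_job())"
```

```text
the job is handed in; nothing more can be done
None
```

I handed the job in at about 20 s: the blue pliers lie flat in the dish, and the board is seated component side up, centred on both rails with one long edge against the orange lip; I never touched the cleaner, reel or screwdriver.

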